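Change over the pad in the marver stand

TASK

Swap the two graphite pads: the short grooved one is in the marver stand and the long smooth one lies on the pad rest. Finish with the smooth pad slid under the stand's lips fully home against its back stop, and the grooved pad lying flat and straight along the middle of the rest between its upturned ends, grooves up. Graphite chips, so slide the pads and set them down gently, without dropping them, and leave the frit jar standing where it is.

Things in the scene. Friction and masses are not known exactly. Their poses are not given: they have to be found in the camera images.
- stand: Marver stand, fixed to the bench: grey foot 105 x 95 mm, post, and on top a dark steel channel that holds a pad lying flat. Origin on the bench under the stand. Its x axis is the direction in which a pad slides in (away from the robot), z up. Back stop face at x = +50 mm. Highest point 86 mm above the bench. A pad can go in and out only along x, through the open -x end.
- stand_stop (a point): Point on the channel floor (60 mm above the bench), midway between the walls, at the face of the back stop; axes as the stand's. A pad fully home has its far end here, its underside level with it. Side walls 55.5 mm apart and two lips 19 mm above the floor (each over the outer 6 mm of a pad's top) run from x = -45 to 0 mm of this point.
- stand_mouth (a point): Middle of the channel's mouth at floor height, 50 mm in front of the back stop; axes as the stand's. Here walls and lips flare a little, up to 8 mm further out. A tongue 24 mm wide, level with the floor, carries the pad another 42 mm out to -x; beside and under the outer part of a pad there is free air.
- rest: Pad rest, fixed to the bench: bright folded aluminium strip 148 mm long (its x axis) and 36 mm wide (y), top 30 mm above the bench, open at both long sides; its two ends turn up 12 mm above the strip's top, 140 mm apart inside. Origin on the bench under its middle, z up.
- rest_seat (a point): Middle of the rest's upper face (30 mm above the bench), where the underside of a pad lies; axes as the rest's.
- smooth_pad: Long smooth black graphite pad, 130 (x) x 52 (y) x 16 (z) mm, about 0.19 kg. Origin at the middle of its underside, z up. It starts on the rest, its length along the rest.
- grooved_pad: Short black graphite pad with three lengthwise grooves in its upper face, 100 (x) x 52 (y) x 16 (z) mm, about 0.13 kg. Origin at the middle of its underside, z up, grooves on the +z face. It starts in the stand, its length along the channel, its far end 0 to 8 mm short of the back stop.
- jar: Small jar of yellow glass frit with a black lid, 52 mm across and 68 mm high, loose on the bench between the stand and the rest and a little behind them; the bench in front of it, towards the robot, is clear. Origin at the middle of its underside.

How it is judged:
At the end, for the whole second after the job is handed in: The smooth pad is in the stand's channel, its far end within 5 mm of the back stop; the grooved pad lies flat on the rest between the upturned ends, grooves up, within 10 mm of the strip's middle line and 0.2 rad of its direction; both at rest (x of smooth_pad in the frame of stand_stop above -0.07 m and y of smooth_pad in the frame of stand_stop between -0.005 and 0.005 m and z of smooth_pad in the frame of stand_stop between -0.005 and 0.005 m and angle between the x axis of smooth_pad and the x axis of stand_stop, either way round below 0.1 rad and angle between grooved_pad's own z axis and vertical below 0.06 rad and angle between the x axis of grooved_pad and the x axis of rest_seat, either way round below 0.2 rad and x of grooved_pad in the frame of rest_seat between -0.021 and 0.021 m and y of grooved_pad in the frame of rest_seat between -0.01 and 0.01 m and z of grooved_pad in the frame of rest_seat between -0.004 and 0.004 m and linear speed of each of smooth_pad, grooved_pad below 0.02 m/s); the robot touches nothing.
It fails at once if a pad is dropped from more than about 2 cm (moves faster than 0.6 m/s out of the fingers) ((contact force between smooth_pad and the fingers below 0.1 N and linear speed of smooth_pad above 0.6 m/s) or (contact force between grooved_pad and the fingers below 0.1 N and linear speed of grooved_pad above 0.6 m/s)).
It fails at once if a pad strikes or is pressed against the stand with more than 60 N (contact force between any of smooth_pad, grooved_pad and stand above 60 N).
It fails at once if a pad strikes or is pressed against the rest with more than 60 N (contact force between any of smooth_pad, grooved_pad and rest above 60 N).
It fails at once if the frit jar is knocked over or pushed more than 30 mm (distance of jar from where it was at the start of the episode above 0.03 m or angle between jar's own z axis and vertical above 0.5 rad).
It also fails if it takes over 72 s, if anything falls off the work surface, if the arm or the gripper's body presses on something with over 40 N, if the wrist force passes 120 N, or if a joint passes its speed limit or range.

ROBOT

A 7-joint arm with a two-finger parallel gripper is mounted at the origin on a cart in front of the work surface, level with it; the furniture and walls round the work are solid. World frame = base frame: x ahead of the robot, y to its left, z up, the work surface at z = 0. Lengths are in m, angles in rad, forces in N, time in s.
With the tool pointing down it reaches from about 0.425 to 0.875 m from the base axis. Payload 4.7 kg.
Tool frame: the origin (TCP) lies at the very end of the fingers, on their centre line; the grasp point (between the pads) lies 19 mm behind it; z points along the fingers, y is the line along which they close (so a half turn about z gives the same grasp; the last joint's range is limited). The gripper opens to 87 mm and grips with 3 to 60 N. Pads are 19 mm wide; open, the fingers measure 117 mm over their backs; the gripper's body (75 mm by 190 mm) begins 51 mm behind the grasp point.
Start: joints at [1.116, 0.321, -0.07, 1.45, 0.023, 1.371, -0.057], TCP at [0.294, -0.58, 0.223] pointing down, gripper open.
Joint ranges: [-2.86, 2.86], [-0.3, 2.09], [-1.38, 1.24], [0.06, 2.45], [-1.56, 4.7], [0.09, 2.05], [-2.69, 2.69]. Speed limits (rad/s): [2.57, 2.57, 3.14, 3.14, 3.14, 3.14, 3.14].

INTERFACE

Orientations are given as a rotation vector (axis times angle).
In Python, from bench import ctrl, vision gives the robot as it stands.
- The arm moves only by the tool jog_arm, never from a script. Its argument "increments" is a list of rows, each an object of numbers: "tx", "ty", "tz": the shift along the tool's x, y, z in mm; "wx", "wy", "wz": the turn, a rotation vector about the tool's x, y, z in rad; "gripper": the opening, from 0 (shut) to 1 (fully open). In form: [{"tx": .., "ty": .., "tz": .., "wx": .., "wy": .., "wz": .., "gripper": ..}, ...]. A call has exactly 5 rows; each row is the pose to reach, as a shift and turn from the pose commanded when the call began, along the tool's axes at that moment; what a row does not reach only later rows make up. A row lasts 1/12 s, in which the tool goes at most 41.7 mm and 7.16 degrees, less where a joint would pass 70% of its speed; a pose out of reach is approached as far as the arm can. A call with a gripper value outside its range is refused whole. The fingers move at their own pace and stop on an object; "grip_force" is the grip in N (left out, the last holds). Time passes only in rows, so rows that repeat a pose let the fingers close, or fill a call up. It gives the time, the measured TCP pose, the force, the opening and the grip force at its end, in the units of the state.
- ctrl.get_state(): the state, without advancing time (a new reading comes with each control period).
- vision.get_image(name): name is "scene" or "top" or "wrist"; returns a dict with "color" (384x512x3 uint8, blue, green, red), "fx", "fy", "cx", "cy" (pixels), "extrinsics" (4x4, takes a point from world to camera coordinates). Camera axes: x right, y down, z forward; pixel columns grow to the right and rows downward; lengths in m; the calibration is good to about 2 mm. A picture is of the moment at which its call begins. There is no depth.
- ctrl.close_job(): hands the job in; it is judged then, once.
Trained networks look in the newest picture that a camera, given by its name, has taken for a name from the list of things; names that differ only in an ending like _2 or _b are one class to them, and where a whole thing is asked for, a point or a joint stands for the part that bears it (a point fixed in the world has none). Each returns a list of dicts, best first, with "conf" (0 to 1); they miss things now and then, are a little off and sometimes report something else, mostly with a low value. They report only what shows in the picture. A call takes as long as a camera call.
- vision.spot_in(camera, thing): "bbox" ([left, top, right, bottom] in pixels, round what is visible of it).
The state is a dict: "time": time; "joint_positions": joint angles; "qd": joint speeds; "joint_torque": joint torques, N m; "position": TCP position; "tool_rot": TCP orientation; "ft_force": force on the tool from outside, world axes, zero at the start; "torque": the same for the moment, N m; "grip_width": opening from 0.0 (shut) to 1.0 (fully open); "grip_force": force on a finger pad.
Only numpy, scipy, OpenCV 4.12 (cv2) and the standard library are available. Lean on these libraries where they do the work, as an engineer would, in place of code of your own. Each camera call takes 0.05 s, during which the arm holds its last target. There are 200 camera calls.

## Working session

There is one attempt and no reset: what is moved stays moved. The work goes in short steps, Python scripts to look and compute and a tool call to move; the robot and the scene stay as the last step left them, time stands still between calls to the robot, and variables do not carry over. Pictures are saved under pics/ and viewed, at most 10 in all, crops included, and the job is handed in when it is done.

Besides the shell and the picture viewer there is one more tool, called after "Emit:" as name([rows], argument=value, ...), one row to a line, values as JSON. jog_arm: Moves the arm, as the interface text tells. Its arguments: {"type":"object","properties":{"increments":{"type":"array"},"grip_force":{"type":"number"}},"required":["increments"]}

```bash
mkdir -p pics; ls; cat > h.py <<'E'
import numpy as np, cv2
from scipy.spatial.transform import Rotation as R
from bench import ctrl, vision
def ray(im,u,v,z):
    E=np.array(im['extrinsics']);d=np.array([(u-im['cx'])/im['fx'],(v-im['cy'])/im['fy'],1.])
    Rm=E[:3,:3];c=-Rm.T@E[:3,3];d=Rm.T@d
    return c+d*(z-c[2])/d[2]
def proj(im,p):
    E=np.array(im['extrinsics']);q=E[:3,:3]@np.array(p)+E[:3,3]
    return [q[0]/q[2]*im['fx']+im['cx'],q[1]/q[2]*im['fy']+im['cy']]
E
python3 - <<'E'
from h import *
np.set_printoptions(precision=3,suppress=True)
s=ctrl.get_state();print(s['time'],s['position'],s['tool_rot'],s['grip_width'])
ims=[]
for c in ['top','scene']:
    im=vision.get_image(c);ims.append(im['color']);E=np.array(im['extrinsics']);print(c,-E[:3,:3].T@E[:3,3],im['fx'])
    for t in ['stand','rest','smooth_pad','grooved_pad','jar']:
        print(c,t,[(np.round(d['bbox']),round(d['conf'],2)) for d in vision.spot_in(c,t)][:2])
    cv2.imwrite(f'pics/{c}0.png',im['color'])
    np.save(f'{c}0.npy',im,allow_pickle=True)
E
```

```text
pics
0.0 [ 0.293 -0.579  0.221] [-3.054 -0.729  0.001] 1.0009186198229953
top [0.534 0.254 0.9  ] 422.2135753641067
top stand [(array([180., 209., 233., 259.]), 0.77)]
top rest [(array([318., 189., 354., 264.]), 0.66)]
top smooth_pad [(array([316., 193., 358., 261.]), 0.91)]
top grooved_pad [(array([184., 216., 220., 268.]), 0.96)]
top jar [(array([261., 139., 286., 171.]), 0.95)]
scene [ 0.182 -0.428  0.426] 417.7926110956358
scene stand [(array([169., 162., 227., 219.]), 0.78)]
scene rest [(array([226., 241., 292., 274.]), 0.95)]
scene smooth_pad [(array([228., 218., 294., 258.]), 0.76)]
scene grooved_pad [(array([171., 166., 207., 190.]), 0.97)]
scene jar [(array([273., 178., 300., 213.]), 0.9)]
```

```bash
python3 - <<'E'
from h import *
im=np.load('top0.npy',allow_pickle=True).item()['color']
c=im[125:285,165:375]
cv2.imwrite('pics/top0c.png',cv2.resize(c,None,fx=3.7,fy=3.7,interpolation=cv2.INTER_CUBIC))
E
```

```text
(no output)
```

View pics/top0c.png

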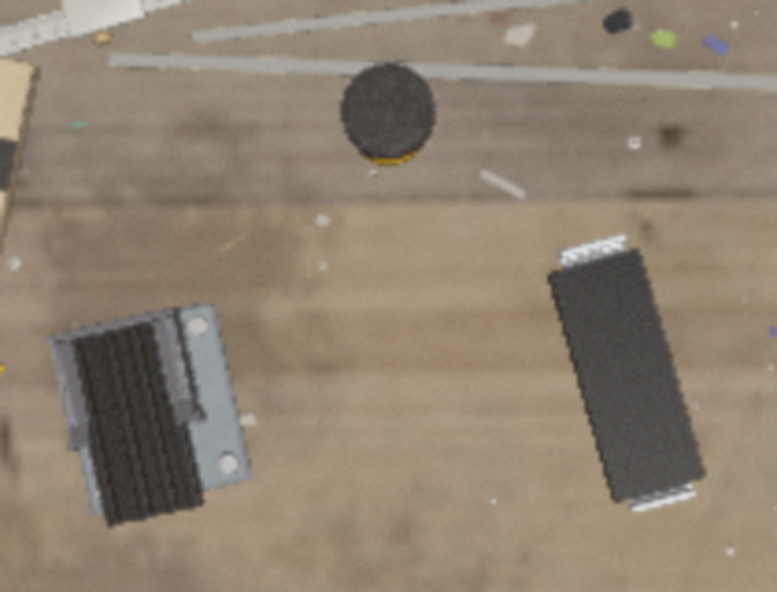

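View pics/scene0.png

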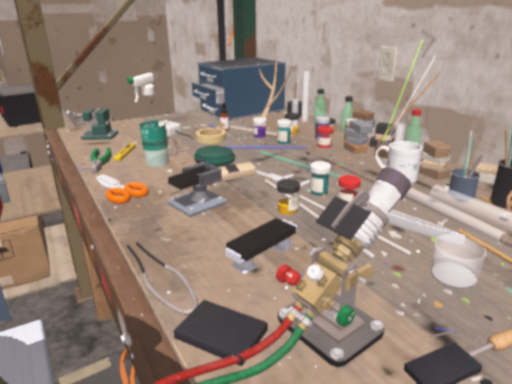

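The top view shows the grooved pad in the channel: near-end corners at crop (108,525) and (203,503), back wall around (50–180, 338–310). The smooth pad's corners on the rest are (550,272), (638,250), (705,475), (617,502), and the jar is at (388,110). The scene view agrees with this.

```bash
python3 - <<'E'
from h import *
np.set_printoptions(precision=4,suppress=True)
im=np.load('top0.npy',allow_pickle=True).item()
f=lambda u,v,z: ray(im,u/3.7+165-.3,v/3.7+125-.3,z)
P=[f(*p,.046) for p in [(550,272),(638,250),(705,475),(617,502)]]
far=(P[0]+P[1])/2;near=(P[2]+P[3])/2
print('smooth',(far+near)/2,np.linalg.norm(far-near),np.linalg.norm(P[0]-P[1]),np.linalg.norm(P[2]-P[3]),np.arctan2(*(far-near)[[1,0]]))
r1=[f(*p,.042) for p in[(561,250),(625,237)]];r2=[f(*p,.042) for p in [(632,508),(694,490)]]
a=sum(r1)/2;b=sum(r2)/2
print('rest',(a+b)/2,np.linalg.norm(a-b),np.arctan2(*(a-b)[[1,0]]))
A=f(108,525,.076);B=f(203,503,.076)
print('grv near',A,B,(A+B)/2,np.linalg.norm(A-B),np.arctan2(*(A-B)[[1,0]])-np.pi/2)
F1=f(75,340,.076);F2=f(152,322,.076);print('grv far vis',F1,F2, np.linalg.norm(F1-F2))
# foot corners z~0.008?
print('foot',f(247,478,.008),f(212,305,.008), )
C1=f(50,338,.086);C2=f(178,310,.086);print('stop top far',C1,C2,(C1+C2)/2,np.linalg.norm(C1-C2))
print('jar',f(388,110,.068))
E
```

```text
smooth [0.518  0.1329 0.046 ] 0.1278088905861218 0.049284695574278815 0.04954580874768958 0.2658614804285214
rest [0.5199 0.132  0.042 ] 0.14350185516925767 0.2467384417609347
grv near [0.4421 0.4105 0.076 ] [0.4532 0.3602 0.076 ] [0.4476 0.3854 0.076 ] 0.051445241574349966 0.21828211038467304
grv far vis [0.5394 0.4279 0.076 ] [0.5485 0.3869 0.076 ] 0.04204449037111126
foot [0.4605 0.3439 0.008 ] [0.5591 0.3633 0.008 ]
stop top far [0.5406 0.439  0.086 ] [0.5545 0.3716 0.086 ] [0.5475 0.4053 0.086 ] 0.06884785150200211
jar [0.6609 0.2607 0.068 ]
```

```bash
cat >> h.py <<'E'
def go(x,y,z,yaw):
    s=ctrl.get_state();R0=R.from_rotvec(s['tool_rot'])
    Rt=R.from_euler('z',yaw)*R.from_euler('x',np.pi)
    t=R0.inv().apply(np.array([x,y,z])-s['position'])*1000
    w=(R0.inv()*Rt).as_rotvec()
    m=R0.as_matrix();print('t %.2f'%s['time'],'pos',np.round(s['position'],4),'yaw %.3f'%np.arctan2(m[1,0],m[0,0]),'f',np.round(s['ft_force'],1),'g %.3f'%s['grip_width'])
    print('-> t',np.round(t,1),'w',np.round(w,3))
E
python3 -c "
from h import *
go(.5,-.2,.24,.21)
go(.44,.30,.24,.21)"
```

```text
t 0.60 pos [ 0.2937 -0.5799  0.2226] yaw 0.469 f [ 0.1 -0.1 -0.3] g 1.000
-> t [ 355.7 -245.7  -17.4] w [0.    0.    0.259]
t 0.60 pos [ 0.2937 -0.5799  0.2226] yaw 0.469 f [ 0.1 -0.1 -0.3] g 1.000
-> t [ 528.1 -718.8  -17.5] w [0.    0.    0.259]
```

Emit:
jog_arm([
  {"tx": 33, "ty": -23, "tz": -3, "wz": 0.05, "gripper": 1},
  {"tx": 66, "ty": -46, "tz": -6, "wz": 0.1, "gripper": 1},
  {"tx": 99, "ty": -68, "tz": -9, "wz": 0.15, "gripper": 1},
  {"tx": 132, "ty": -91, "tz": -13, "wz": 0.2, "gripper": 1},
  {"tx": 165, "ty": -114, "tz": -17, "wz": 0.26, "gripper": 1},
])

```text
validation failed for argument at $.in...
```

```bash
python3 -c "
from h import *
go(.5,-.2,.24,.21)
go(.44,.30,.24,.21)"
```

```text
t 0.60 pos [ 0.2937 -0.5799  0.2226] yaw 0.469 f [ 0.1 -0.1 -0.3] g 1.000
-> t [ 355.7 -245.7  -17.4] w [0.    0.    0.259]
t 0.60 pos [ 0.2937 -0.5799  0.2226] yaw 0.469 f [ 0.1 -0.1 -0.3] g 1.000
-> t [ 528.1 -718.8  -17.5] w [0.    0.    0.259]
```

Emit:
jog_arm([
  {"tx": 33, "ty": -23, "tz": -3, "wx": 0, "wy": 0, "wz": 0.05, "gripper": 1},
  {"tx": 66, "ty": -46, "tz": -6, "wx": 0, "wy": 0, "wz": 0.1, "gripper": 1},
  {"tx": 99, "ty": -68, "tz": -9, "wx": 0, "wy": 0, "wz": 0.15, "gripper": 1},
  {"tx": 132, "ty": -91, "tz": -13, "wx": 0, "wy": 0, "wz": 0.2, "gripper": 1},
  {"tx": 165, "ty": -114, "tz": -17, "wx": 0, "wy": 0, "wz": 0.26, "gripper": 1},
])

```text
time: 1.02
position: [0.3899, -0.402, 0.2398]
tool_rot: [3.125, 0.323, 0.0]
ft_force: [1.1, -1.4, 0.1]
grip_width: 1.001
grip_force: 0.0
```

Emit:
jog_arm([
  {"tx": 26, "ty": -31, "tz": 0, "wx": 0, "wy": 0, "wz": 0, "gripper": 1},
  {"tx": 52, "ty": -62, "tz": 0, "wx": 0, "wy": 0, "wz": 0, "gripper": 1},
  {"tx": 78, "ty": -93, "tz": 0, "wx": 0, "wy": 0, "wz": 0, "gripper": 1},
  {"tx": 104, "ty": -124, "tz": 0, "wx": 0, "wy": 0, "wz": 0, "gripper": 1},
  {"tx": 130, "ty": -155, "tz": 0, "wx": 0, "wy": 0, "wz": 0, "gripper": 1},
])

```text
time: 1.43
position: [0.485, -0.2233, 0.24]
tool_rot: [3.124, 0.327, 0.001]
ft_force: [-0.2, -0.1, 0.5]
grip_width: 1.0
grip_force: 0.0
```

Emit:
jog_arm([
  {"tx": 0, "ty": -40, "tz": 0, "wx": 0, "wy": 0, "wz": 0, "gripper": 1},
  {"tx": 0, "ty": -80, "tz": 0, "wx": 0, "wy": 0, "wz": 0, "gripper": 1},
  {"tx": 0, "ty": -120, "tz": 0, "wx": 0, "wy": 0, "wz": 0, "gripper": 1},
  {"tx": 0, "ty": -160, "tz": 0, "wx": 0, "wy": 0, "wz": 0, "gripper": 1},
  {"tx": 0, "ty": -200, "tz": 0, "wx": 0, "wy": 0, "wz": 0, "gripper": 1},
])

```text
time: 1.85
position: [0.4423, -0.0276, 0.2397]
tool_rot: [3.124, 0.327, 0.001]
ft_force: [1.1, -0.2, 0.6]
grip_width: 1.003
grip_force: 0.0
```

```bash
python3 -c "
from h import *
go(.44,.30,.24,.21)"
```

```text
t 1.85 pos [ 0.4423 -0.0276  0.2397] yaw 0.209 f [ 1.1 -0.2  0.6] g 1.003
-> t [  65.6 -320.9   -0.5] w [ 0.001 -0.001 -0.001]
```

Emit:
jog_arm([
  {"tx": 8, "ty": -36, "tz": 0, "wx": 0, "wy": 0, "wz": 0, "gripper": 1},
  {"tx": 16, "ty": -72, "tz": 0, "wx": 0, "wy": 0, "wz": 0, "gripper": 1},
  {"tx": 24, "ty": -108, "tz": 0, "wx": 0, "wy": 0, "wz": 0, "gripper": 1},
  {"tx": 32, "ty": -144, "tz": 0, "wx": 0, "wy": 0, "wz": 0, "gripper": 1},
  {"tx": 40, "ty": -160, "tz": 0, "wx": 0, "wy": 0, "wz": 0, "gripper": 1},
])

```text
time: 2.27
position: [0.4476, 0.141, 0.2403]
tool_rot: [-3.122, -0.337, -0.002]
ft_force: [-0.1, -0.4, -0.4]
grip_width: 1.002
grip_force: 0.0
```

```bash
python3 -c "
from h import *
im=vision.get_image('wrist');np.save('w1.npy',im);cv2.imwrite('pics/w1.png',im['color'])
E=np.array(im['extrinsics']);print(-E[:3,:3].T@E[:3,3],im['fx'])
go(.46,.33,.24,.21)"
```

```text
[0.51840984 0.15659795 0.40351723] 323.2510763439977
t 2.32 pos [0.4486 0.1429 0.2403] yaw 0.218 f [0.4 2.4 0. ] g 0.996
-> t [  51.5 -180.2    0.9] w [-0.002 -0.003  0.008]
```

Emit:
jog_arm([
  {"tx": 10, "ty": -40, "tz": 0, "wx": 0, "wy": 0, "wz": 0, "gripper": 1},
  {"tx": 20, "ty": -80, "tz": 0, "wx": 0, "wy": 0, "wz": 0, "gripper": 1},
  {"tx": 30, "ty": -120, "tz": 0, "wx": 0, "wy": 0, "wz": 0, "gripper": 1},
  {"tx": 30, "ty": -160, "tz": 0, "wx": 0, "wy": 0, "wz": 0, "gripper": 1},
  {"tx": 30, "ty": -200, "tz": 0, "wx": 0, "wy": 0, "wz": 0, "gripper": 1},
])

```text
time: 2.73
position: [0.4371, 0.3385, 0.2397]
tool_rot: [-3.125, -0.325, -0.001]
ft_force: [0.9, 0.7, -0.4]
grip_width: 1.0
grip_force: 0.0
```

```bash
python3 -c "
from h import *
im=vision.get_image('wrist');np.save('w2.npy',im)
E=np.array(im['extrinsics']);print(-E[:3,:3].T@E[:3,3],im['fx'])
w1=cv2.imread('pics/w1.png')
cv2.imwrite('pics/w12.png',cv2.resize(np.vstack([w1,im['color']]),(390,585)) if 0 else im['color'])
go(.46,.33,.24,.21)"
```

```text
[0.50811132 0.35367025 0.40281559] 323.2510763439977
t 2.78 pos [0.432  0.3481 0.2399] yaw 0.219 f [-2.7  5.5  0.7] g 0.998
-> t [23.4 23.7 -0.2] w [-0.008 -0.     0.009]
```

View pics/w1.png

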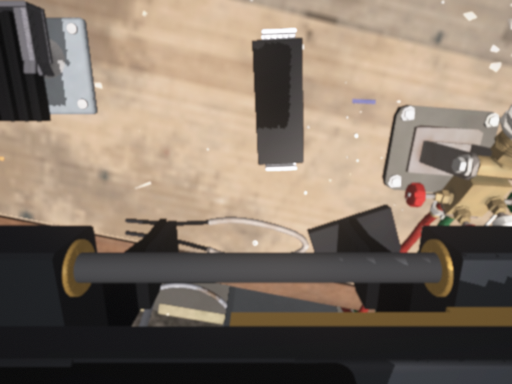

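View pics/w12.png

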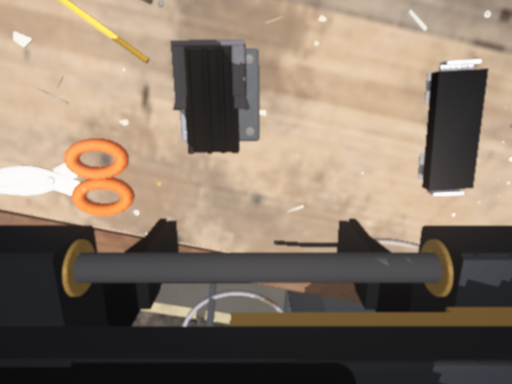

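The first wrist picture shows the smooth pad at (252,41)–(303,163). The rest's turned-up ends are at (280,31) and (281,168). The second shows the channel's outer edges at (172,41)–(174,108) and (245,41)–(247,108), with the grooved pad's near end at (190,153)–(239,152).

```bash
python3 - <<'E'
from h import *
np.set_printoptions(precision=4,suppress=True)
w1=np.load('w1.npy',allow_pickle=True).item();w2=np.load('w2.npy',allow_pickle=True).item()
ang=lambda d:np.arctan2(d[1],d[0])
def quad(im,c,z):
    P=[ray(im,*p,z) for p in c];f=(P[0]+P[1])/2;n=(P[2]+P[3])/2
    print((f+n)/2,'len',np.linalg.norm(f-n),'w',np.linalg.norm(P[0]-P[1]),np.linalg.norm(P[2]-P[3]),'yaw',ang(f-n),'far',f,'near',n)
quad(w1,[(252,41),(301,38),(303,163),(258,164)],.046)
a=ray(w1,280,30,.042);b=ray(w1,281,169,.042);print('rest',(a+b)/2,np.linalg.norm(a-b),ang(a-b))
A=ray(w2,190,153,.076);B=ray(w2,239,152,.076);print('grv near',(A+B)/2,np.linalg.norm(A-B),ang(A-B)-np.pi/2)
quad(w2,[(172,41),(245,41),(247,108),(174,108)],.086)
quad(w2,[(427,72),(486,70),(476,188),(425,188)],.046)
# edge-enhanced crop of stand
c=w2['color'][25:170,155:275];c=cv2.convertScaleAbs(cv2.resize(c,None,fx=4.1,fy=4.1,interpolation=cv2.INTER_CUBIC),alpha=2.2,beta=0);cv2.imwrite('pics/w2c.png',c)
E
```

```text
[0.5166 0.1332 0.046 ] len 0.12867869414184988 w 0.04997435778205032 0.05059426622679792 yaw 0.26463606113825233 far [0.5787 0.15   0.046 ] near [0.4545 0.1163 0.046 ]
rest [0.5183 0.1311 0.042 ] 0.14534986628116314 0.2402660527673761
grv near [0.4465 0.3854 0.076 ] 0.049975405482525305 0.22636611968802733
[0.5186 0.4012 0.086 ] len 0.05887741749668661 w 0.06600301075877205 0.06954071466622157 yaw 0.19800326953627254 far [0.5474 0.407  0.086 ] near [0.4897 0.3954 0.086 ]
[0.5162 0.1363 0.046 ] len 0.12733922019559388 w 0.0611751021823094 0.058443888075016034 yaw 0.315186146556301 far [0.5767 0.156  0.046 ] near [0.4557 0.1166 0.046 ]
```

View pics/w2c.png

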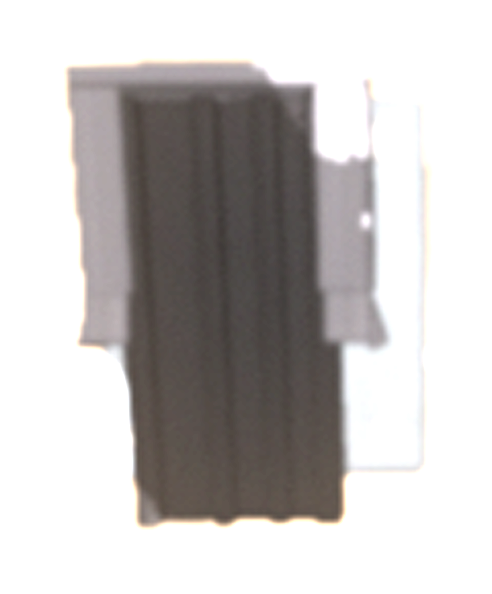

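The enlarged crop shows the lips' inner edges at (121,90)–(130,290) and (313,90)–(322,290). The back stop's inner edge is at row ~86, the lip mouths at ~342, and the pad's near end at (138,520)–(342,518).

```bash
python3 - <<'E'
from h import *
np.set_printoptions(precision=4,suppress=True)
w2=np.load('w2.npy',allow_pickle=True).item()
ang=lambda d:np.arctan2(d[1],d[0])
g=lambda u,v,z:ray(w2,155+u/4.1-.4,25+v/4.1-.4,z)
for z in (.079,.083,.086):
    l=[g(121,90,z),g(130,290,z)];r=[g(313,90,z),g(322,290,z)]
    f=(l[0]+r[0])/2;n=(l[1]+r[1])/2
    print(z,'far',f,'near',n,'yaw',ang(f-n),'w',np.linalg.norm(l[0]-r[0]),np.linalg.norm(l[1]-r[1]))
    m=(g(80,342,z)+g(385,342,z))/2; s=(g(121,86,z)+g(313,86,z))/2
    print('  mouth',m,'stop',s,np.linalg.norm(m-s))
A=g(138,520,.076);B=g(342,518,.076);print('pad near',(A+B)/2,np.linalg.norm(A-B),ang(A-B)-np.pi/2)
F=(g(122,98,.076)+g(313,98,.076))/2;print('far pad',F, ang(F-(A+B)/2),np.linalg.norm(F-(A+B)/2))
# sum check: lip line yaw
E
```

```text
0.079 far [0.5434 0.4083 0.079 ] near [0.5009 0.399  0.079 ] yaw 0.21341971720612235 w 0.04345946184240585 0.04513836757530544
  mouth [0.4895 0.3956 0.079 ] stop [0.5443 0.4084 0.079 ] 0.05629302786589027
0.083 far [0.543  0.4076 0.083 ] near [0.501  0.3985 0.083 ] yaw 0.21341971720612352 w 0.042922619715895116 0.04458078641325092
  mouth [0.4897 0.395  0.083 ] stop [0.5438 0.4077 0.083 ] 0.05559765642072982
0.086 far [0.5427 0.4071 0.086 ] near [0.501  0.3981 0.086 ] yaw 0.21341971720612385 w 0.04251998812101205 0.044162600541710055
  mouth [0.4899 0.3946 0.086 ] stop [0.5435 0.4072 0.086 ] 0.05507612783685937
pad near [0.4475 0.387  0.076 ] 0.05066457160388344 0.21568193474804276
far pad [0.5421 0.4084 0.076 ] 0.22249508919008051 0.09697642590135516
```

```bash
python3 -c "
from h import *
go(.478,.394,.12,.214)"
```

```text
t 2.78 pos [0.432  0.3481 0.2399] yaw 0.219 f [-2.7  5.5  0.7] g 0.998
-> t [ 54.9 -33.9 120.2] w [-0.008 -0.     0.005]
```

Emit:
jog_arm([
  {"tx": 14, "ty": -8, "tz": 30, "wx": 0, "wy": 0, "wz": 0, "gripper": 1},
  {"tx": 28, "ty": -17, "tz": 60, "wx": 0, "wy": 0, "wz": 0, "gripper": 1},
  {"tx": 42, "ty": -25, "tz": 90, "wx": 0, "wy": 0, "wz": 0.0, "gripper": 1},
  {"tx": 55, "ty": -34, "tz": 120, "wx": 0, "wy": 0, "wz": 0.005, "gripper": 1},
  {"tx": 55, "ty": -34, "tz": 120, "wx": 0, "wy": 0, "wz": 0.005, "gripper": 1},
])

```text
time: 3.2
position: [0.4824, 0.3798, 0.1124]
tool_rot: [3.122, 0.319, -0.015]
ft_force: [-0.7, -1.9, -1.4]
grip_width: 1.004
grip_force: 0.0
```

```bash
python3 -c "
from h import *
im=vision.get_image('wrist');np.save('w3.npy',im);cv2.imwrite('pics/w3.png',im['color'])
go(.478,.394,.063,.214)"
```

```text
t 3.25 pos [0.4823 0.3803 0.1156] yaw 0.204 f [-0.1 -0.3  0.5] g 0.999
-> t [ -1.1 -14.4  52.6] w [ 0.002  0.007 -0.01 ]
```

View pics/w3.png

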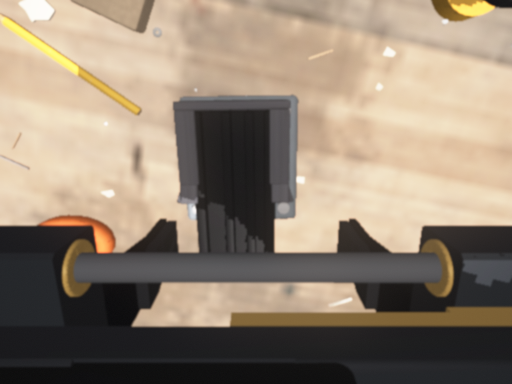

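This closer picture has the lips' inner edges at about (196,110)/(198,200) and (271,109)/(272,200), and the stop edge at row 108. The fingers are centred near column 257, so the tool has to go left, which agrees with the computed −14 mm.

```bash
python3 - <<'E'
from h import *
np.set_printoptions(precision=4,suppress=True)
w=np.load('w3.npy',allow_pickle=True).item()
ang=lambda d:np.arctan2(d[1],d[0])
for z in (.079,.086):
    l=[ray(w,196,110,z),ray(w,198,200,z)];r=[ray(w,271,109,z),ray(w,272,200,z)]
    f=(l[0]+r[0])/2;n=(l[1]+r[1])/2;print(z,f,n,ang(f-n),np.linalg.norm(l[0]-r[0]),np.linalg.norm(f-n))
a,b=ray(w,196,110,.076),ray(w,271,109,.076);print((a+b)/2)
a,b=ray(w,200,245,.076),ray(w,274,245,.076);print((a+b)/2, np.linalg.norm(a-b))
E
```

```text
0.079 [0.5437 0.407  0.079 ] [0.4887 0.3959 0.079 ] 0.19900892747852816 0.044212903600587466 0.05614830107831023
0.086 [0.5442 0.4066 0.086 ] [0.4911 0.3959 0.086 ] 0.19900892747852797 0.042631846725131026 0.054140433459684056
[0.5436 0.4072 0.076 ]
[0.4565 0.3888 0.076 ] 0.04989460043255625
```

Emit:
jog_arm([
  {"tx": -1, "ty": -14, "tz": 0, "wx": 0.002, "wy": 0.007, "wz": -0.006, "gripper": 1},
  {"tx": -1, "ty": -14, "tz": 13, "wx": 0.002, "wy": 0.007, "wz": -0.006, "gripper": 1},
  {"tx": -1, "ty": -14, "tz": 33, "wx": 0.002, "wy": 0.007, "wz": -0.006, "gripper": 1},
  {"tx": -1, "ty": -14, "tz": 52, "wx": 0.002, "wy": 0.007, "wz": -0.006, "gripper": 1},
  {"tx": -1, "ty": -14, "tz": 52, "wx": 0.002, "wy": 0.007, "wz": -0.006, "gripper": 1},
])

```text
time: 3.67
position: [0.4781, 0.3941, 0.0656]
tool_rot: [-3.124, -0.33, -0.007]
ft_force: [-1.2, -1.5, -1.3]
grip_width: 1.001
grip_force: 0.0
```

```bash
python3 -c "
from h import *
vision.get_image('wrist');vision.get_image('wrist')
go(.4775,.3933,.063,.21)"
```

```text
t 3.77 pos [0.4796 0.3957 0.0686] yaw 0.210 f [ 0.7 -0.   1.2] g 1.002
-> t [-2.6  1.9  5.6] w [-0.002 -0.008  0.   ]
```

Emit:
jog_arm([
  {"tx": -2.6, "ty": 1.9, "tz": 5.6, "wx": 0, "wy": 0, "wz": 0, "gripper": 1},
  {"tx": -2.6, "ty": 1.9, "tz": 5.6, "wx": 0, "wy": 0, "wz": 0, "gripper": 1},
  {"tx": -2.6, "ty": 1.9, "tz": 5.6, "wx": 0, "wy": 0, "wz": 0, "gripper": 0.7},
  {"tx": -2.6, "ty": 1.9, "tz": 5.6, "wx": 0, "wy": 0, "wz": 0, "gripper": 0.5},
  {"tx": -2.6, "ty": 1.9, "tz": 5.6, "wx": 0, "wy": 0, "wz": 0, "gripper": 0.5},
], grip_force=35)

```text
time: 4.18
position: [0.4779, 0.3933, 0.0625]
tool_rot: [-3.121, -0.329, -0.012]
ft_force: [-0.1, -0.7, 1.2]
grip_width: 0.852
grip_force: 0.0
```

```bash
python3 -c "
from h import *
vision.get_image('wrist')
go(.4775,.3933,.063,.21)"
```

```text
t 4.23 pos [0.4779 0.3932 0.0624] yaw 0.210 f [-0.  -0.1  0.1] g 0.809
-> t [-0.4 -0.1 -0.6] w [-0.002 -0.008 -0.   ]
```

Emit:
jog_arm([
  {"tx": 0, "ty": 0, "tz": 0, "wx": 0, "wy": 0, "wz": 0, "gripper": 0.4},
  {"tx": 0, "ty": 0, "tz": 0, "wx": 0, "wy": 0, "wz": 0, "gripper": 0.4},
  {"tx": 0, "ty": 0, "tz": 0, "wx": 0, "wy": 0, "wz": 0, "gripper": 0.4},
  {"tx": 0, "ty": 0, "tz": 0, "wx": 0, "wy": 0, "wz": 0, "gripper": 0.4},
  {"tx": 0, "ty": 0, "tz": 0, "wx": 0, "wy": 0, "wz": 0, "gripper": 0.4},
], grip_force=35)

```text
time: 4.65
position: [0.4765, 0.3938, 0.0619]
tool_rot: [-3.121, -0.33, -0.009]
ft_force: [-3.3, 1.6, 1.2]
grip_width: 0.596
grip_force: 35.2
```

Emit:
jog_arm([
  {"tx": -6, "ty": 0, "tz": 0, "wx": 0, "wy": 0, "wz": 0, "gripper": 0.4},
  {"tx": -18, "ty": 0, "tz": 0, "wx": 0, "wy": 0, "wz": 0, "gripper": 0.4},
  {"tx": -32, "ty": 0, "tz": -0.5, "wx": 0, "wy": 0, "wz": 0, "gripper": 0.4},
  {"tx": -48, "ty": 0, "tz": -1, "wx": 0, "wy": 0, "wz": 0, "gripper": 0.4},
  {"tx": -64, "ty": 0, "tz": -1, "wx": 0, "wy": 0, "wz": 0, "gripper": 0.4},
])

```text
time: 5.07
position: [0.4152, 0.3784, 0.0621]
tool_rot: [-3.123, -0.327, -0.012]
ft_force: [0.0, -0.1, -1.5]
grip_width: 0.594
grip_force: 35.0
```

```bash
python3 -c "
from h import *
vision.get_image('wrist')
go(.45,.27,.1,.21)"
```

```text
t 5.12 pos [0.4112 0.3781 0.0618] yaw 0.212 f [-3.9 -1.1  0.6] g 0.598
-> t [ 15.4 113.8 -38. ] w [ 0.001 -0.005  0.002]
```

Emit:
jog_arm([
  {"tx": -8, "ty": 0, "tz": -15, "wx": 0, "wy": 0, "wz": 0, "gripper": 0.4},
  {"tx": -8, "ty": 25, "tz": -35, "wx": 0, "wy": 0, "wz": 0, "gripper": 0.4},
  {"tx": 0, "ty": 60, "tz": -35, "wx": 0, "wy": 0, "wz": 0, "gripper": 0.4},
  {"tx": 5, "ty": 95, "tz": -30, "wx": 0, "wy": 0, "wz": 0, "gripper": 0.4},
  {"tx": 5, "ty": 117, "tz": -10, "wx": 0, "wy": 0, "wz": 0, "gripper": 0.4},
])

```text
time: 5.53
position: [0.4494, 0.2629, 0.0748]
tool_rot: [-3.124, -0.322, -0.023]
ft_force: [0.8, 0.5, -2.5]
grip_width: 0.593
grip_force: 35.0
```

```bash
python3 -c "
from h import *
im=vision.get_image('scene');cv2.imwrite('pics/s4.png',cv2.resize(im['color'][130:290,140:320],None,fx=3.3,fy=3.3))
go(.44,.265,.012,.21)"
```

```text
t 5.58 pos [0.4469 0.2561 0.0689] yaw 0.201 f [-1.7 -6.2 -4.5] g 0.594
-> t [ -5.2 -10.5  56.8] w [ 0.006 -0.005 -0.009]
```

View pics/s4.png

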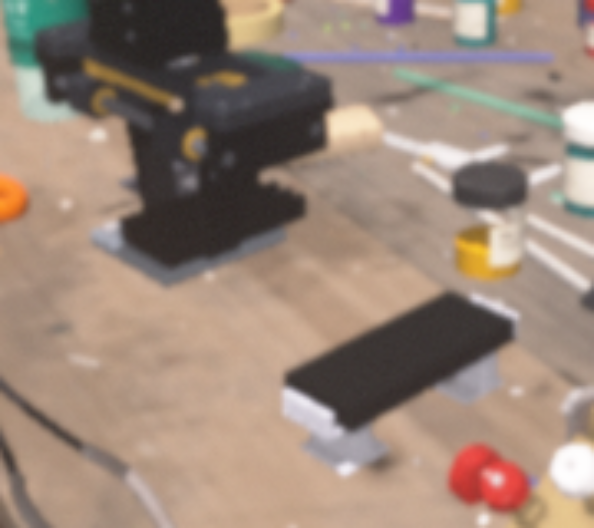

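The picture shows the grooved pad hanging level in the fingers, clear of the stand, with the jar and smooth pad undisturbed.

Emit:
jog_arm([
  {"tx": -5, "ty": -10, "tz": 15, "wx": 0.006, "wy": -0.005, "wz": 0, "gripper": 0.4},
  {"tx": -5, "ty": -10, "tz": 35, "wx": 0.006, "wy": -0.005, "wz": 0, "gripper": 0.4},
  {"tx": -5, "ty": -10, "tz": 50, "wx": 0.006, "wy": -0.005, "wz": 0, "gripper": 0.4},
  {"tx": -5, "ty": -10, "tz": 57, "wx": 0.006, "wy": -0.005, "wz": 0, "gripper": 0.4},
  {"tx": -5, "ty": -10, "tz": 57, "wx": 0.006, "wy": -0.005, "wz": 0, "gripper": 0.4},
])

```text
time: 6.0
position: [0.4366, 0.274, 0.0135]
tool_rot: [-3.118, -0.328, 0.003]
ft_force: [-0.2, 0.8, -0.2]
grip_width: 0.593
grip_force: 35.0
```

```bash
python3 -c "
from h import *
vision.get_image('wrist');vision.get_image('wrist');vision.get_image('wrist')
go(.44,.265,.003,.21)"
```

```text
t 6.15 pos [0.4383 0.2756 0.016 ] yaw 0.210 f [-0.  -0.2 -1.5] g 0.595
-> t [-0.6 10.8 12.9] w [-0.008 -0.003 -0.   ]
```

Emit:
jog_arm([
  {"tx": 0, "ty": 5, "tz": 3, "wx": -0.004, "wy": 0, "wz": 0, "gripper": 0.4},
  {"tx": 0, "ty": 9, "tz": 6, "wx": -0.008, "wy": 0, "wz": 0, "gripper": 0.4},
  {"tx": 0, "ty": 9, "tz": 9, "wx": -0.008, "wy": 0, "wz": 0, "gripper": 0.4},
  {"tx": 0, "ty": 9, "tz": 11, "wx": -0.008, "wy": 0, "wz": 0, "gripper": 0.4},
  {"tx": 0, "ty": 9, "tz": 12.5, "wx": -0.008, "wy": 0, "wz": 0, "gripper": 0.4},
])

```text
time: 6.57
position: [0.4395, 0.2664, 0.0024]
tool_rot: [-3.124, -0.329, -0.003]
ft_force: [-0.0, -1.0, -0.2]
grip_width: 0.596
grip_force: 35.0
```

```bash
python3 -c "
from h import *
vision.get_image('wrist')
go(.44,.265,.003,.21)"
```

```text
t 6.62 pos [0.4393 0.2664 0.0022] yaw 0.210 f [-0.   0.5 -1.5] g 0.595
-> t [ 0.4  1.5 -0.8] w [ 0.    -0.001 -0.   ]
```

Emit:
jog_arm([
  {"tx": 0, "ty": 0, "tz": 0.7, "wx": 0, "wy": 0, "wz": 0, "gripper": 0.4},
  {"tx": 0, "ty": 0, "tz": 0.7, "wx": 0, "wy": 0, "wz": 0, "gripper": 0.65},
  {"tx": 0, "ty": 0, "tz": 0.7, "wx": 0, "wy": 0, "wz": 0, "gripper": 0.75},
  {"tx": 0, "ty": 0, "tz": 0.7, "wx": 0, "wy": 0, "wz": 0, "gripper": 0.85},
  {"tx": 0, "ty": 0, "tz": 0.7, "wx": 0, "wy": 0, "wz": 0, "gripper": 0.95},
])

```text
time: 7.03
position: [0.4397, 0.2667, 0.0022]
tool_rot: [-3.124, -0.329, -0.004]
ft_force: [0.2, -0.6, -0.5]
grip_width: 0.798
grip_force: 0.0
```

Emit:
jog_arm([
  {"tx": 0, "ty": 0, "tz": 0, "wx": 0, "wy": 0, "wz": 0, "gripper": 1},
  {"tx": 0, "ty": 0, "tz": -30, "wx": 0, "wy": 0, "wz": 0, "gripper": 1},
  {"tx": 0, "ty": 0, "tz": -65, "wx": 0, "wy": 0, "wz": 0, "gripper": 1},
  {"tx": 0, "ty": 0, "tz": -95, "wx": 0, "wy": 0, "wz": 0, "gripper": 1},
  {"tx": 0, "ty": 0, "tz": -100, "wx": 0, "wy": 0, "wz": 0, "gripper": 1},
])

```text
time: 7.45
position: [0.442, 0.2688, 0.107]
tool_rot: [-3.122, -0.329, -0.016]
ft_force: [0.5, 0.4, 0.8]
grip_width: 0.991
grip_force: 0.0
```

```bash
python3 -c "
from h import *
go(.515,.132,.1,.26)"
```

```text
t 7.45 pos [0.442  0.2688 0.107 ] yaw 0.210 f [0.5 0.4 0.8] g 0.991
-> t [ 42.8 149.    7.2] w [-0.001 -0.01  -0.05 ]
```

Emit:
jog_arm([
  {"tx": 8, "ty": 35, "tz": 0, "wx": 0, "wy": -0.005, "wz": -0.01, "gripper": 1},
  {"tx": 18, "ty": 72, "tz": 2, "wx": 0, "wy": -0.01, "wz": -0.03, "gripper": 1},
  {"tx": 28, "ty": 110, "tz": 4, "wx": 0, "wy": -0.01, "wz": -0.05, "gripper": 1},
  {"tx": 41, "ty": 148, "tz": 7, "wx": 0, "wy": -0.01, "wz": -0.055, "gripper": 1},
  {"tx": 41, "ty": 148, "tz": 7, "wx": 0, "wy": -0.01, "wz": -0.055, "gripper": 1},
])

```text
time: 7.87
position: [0.514, 0.1204, 0.0939]
tool_rot: [3.111, 0.395, -0.012]
ft_force: [-0.6, -1.3, 0.1]
grip_width: 0.994
grip_force: 0.0
```

```bash
python3 -c "
from h import *
im=vision.get_image('top');print([(np.round(d['bbox'],1),d['conf']) for d in vision.spot_in('top','grooved_pad')]);np.save('t5.npy',im)
vision.get_image('wrist')
go(.513,.132,.027,.265)"
```

```text
[(array([250.9, 228.3, 282.8, 281.5]), 0.68)]
t 8.02 pos [0.5099 0.1303 0.0946] yaw 0.264 f [-0.5  0.7 -0. ] g 1.000
-> t [ 4.  -0.8 67.6] w [-0.001  0.009 -0.001]
```

Emit:
jog_arm([
  {"tx": 3, "ty": -1, "tz": 15, "wx": 0, "wy": 0.009, "wz": 0, "gripper": 1},
  {"tx": 3, "ty": -1, "tz": 35, "wx": 0, "wy": 0.009, "wz": 0, "gripper": 1},
  {"tx": 3, "ty": -1, "tz": 52, "wx": 0, "wy": 0.009, "wz": 0, "gripper": 1},
  {"tx": 3, "ty": -1, "tz": 65, "wx": 0, "wy": 0.009, "wz": 0, "gripper": 1},
  {"tx": 3, "ty": -1, "tz": 67, "wx": 0, "wy": 0.009, "wz": 0, "gripper": 1},
])

```text
time: 8.43
position: [0.5098, 0.1331, 0.0258]
tool_rot: [-3.113, -0.419, 0.005]
ft_force: [-0.4, 0.0, -0.0]
grip_width: 1.002
grip_force: 0.0
```

```bash
python3 -c "
from h import *
vision.get_image('wrist');vision.get_image('wrist')
go(.513,.132,.027,.265)"
```

```text
t 8.53 pos [0.5116 0.133  0.0278] yaw 0.267 f [ 0.4 -0.4  0.3] g 1.000
-> t [1.1 1.3 0.8] w [-0.001 -0.     0.002]
```

Good. Closing.

Emit:
jog_arm([
  {"tx": 1, "ty": 1, "tz": 0.8, "wx": 0, "wy": 0, "wz": 0, "gripper": 0.4},
  {"tx": 1, "ty": 1, "tz": 0.8, "wx": 0, "wy": 0, "wz": 0, "gripper": 0.4},
  {"tx": 1, "ty": 1, "tz": 0.8, "wx": 0, "wy": 0, "wz": 0, "gripper": 0.4},
  {"tx": 1, "ty": 1, "tz": 0.8, "wx": 0, "wy": 0, "wz": 0, "gripper": 0.4},
  {"tx": 1, "ty": 1, "tz": 0.8, "wx": 0, "wy": 0, "wz": 0, "gripper": 0.4},
], grip_force=35)

```text
time: 8.95
position: [0.5139, 0.1311, 0.0277]
tool_rot: [-3.114, -0.414, -0.003]
ft_force: [-0.5, 0.1, -0.6]
grip_width: 0.709
grip_force: 0.0
```

Emit:
jog_arm([
  {"tx": 0, "ty": 0, "tz": 0, "wx": 0, "wy": 0, "wz": 0, "gripper": 0.4},
  {"tx": 0, "ty": 0, "tz": 0, "wx": 0, "wy": 0, "wz": 0, "gripper": 0.4},
  {"tx": 0, "ty": 0, "tz": 0, "wx": 0, "wy": 0, "wz": 0, "gripper": 0.4},
  {"tx": 0, "ty": 0, "tz": 0, "wx": 0, "wy": 0, "wz": 0, "gripper": 0.4},
  {"tx": 0, "ty": 0, "tz": 0, "wx": 0, "wy": 0, "wz": 0, "gripper": 0.4},
], grip_force=35)

```text
time: 9.37
position: [0.5137, 0.1313, 0.0275]
tool_rot: [-3.114, -0.415, -0.002]
ft_force: [-0.5, -0.7, 4.1]
grip_width: 0.591
grip_force: 35.0
```

```bash
python3 -c "
from h import *
go(.513,.132,.13,.265)"
```

```text
t 9.37 pos [0.5137 0.1313 0.0275] yaw 0.265 f [-0.5 -0.7  4.1] g 0.591
-> t [  -0.3   -0.9 -102.5] w [-0.    -0.001 -0.   ]
```

Emit:
jog_arm([
  {"tx": 0, "ty": 0, "tz": -12, "wx": 0, "wy": 0, "wz": 0, "gripper": 0.4},
  {"tx": 0, "ty": 0, "tz": -36, "wx": 0, "wy": 0, "wz": 0, "gripper": 0.4},
  {"tx": 0, "ty": 0, "tz": -66, "wx": 0, "wy": 0, "wz": 0, "gripper": 0.4},
  {"tx": -3, "ty": -22, "tz": -92, "wx": 0, "wy": 0, "wz": 0, "gripper": 0.4},
  {"tx": -7, "ty": -56, "tz": -100, "wx": 0, "wy": 0, "wz": 0, "gripper": 0.4},
])

```text
time: 9.78
position: [0.4957, 0.1809, 0.1314]
tool_rot: [3.114, 0.403, 0.011]
ft_force: [1.7, 0.7, -2.7]
grip_width: 0.594
grip_force: 35.0
```

Emit:
jog_arm([
  {"tx": -5, "ty": -38, "tz": 0, "wx": 0, "wy": 0, "wz": 0.01, "gripper": 0.4},
  {"tx": -10, "ty": -76, "tz": 0, "wx": 0, "wy": 0, "wz": 0.02, "gripper": 0.4},
  {"tx": -15, "ty": -114, "tz": 0, "wx": 0, "wy": 0, "wz": 0.03, "gripper": 0.4},
  {"tx": -20, "ty": -150, "tz": 0, "wx": 0, "wy": 0, "wz": 0.045, "gripper": 0.4},
  {"tx": -25, "ty": -180, "tz": 0, "wx": 0, "wy": 0, "wz": 0.055, "gripper": 0.4},
])

```text
time: 10.2
position: [0.419, 0.353, 0.1279]
tool_rot: [-3.123, -0.331, -0.002]
ft_force: [-0.3, -0.5, -1.4]
grip_width: 0.597
grip_force: 35.0
```

```bash
python3 -c "
from h import *
vision.get_image('top');vision.get_image('top');vision.get_image('top')
go(.4134,.3797,.085,.21)"
```

```text
t 10.35 pos [0.4183 0.3535 0.1278] yaw 0.217 f [ 0.4 -1.  -1.3] g 0.592
-> t [  0.8 -26.6  42.8] w [-0.001 -0.001  0.007]
```

Emit:
jog_arm([
  {"tx": -3, "ty": -9, "tz": 12, "wx": 0, "wy": 0, "wz": 0.003, "gripper": 0.4},
  {"tx": -3, "ty": -20, "tz": 30, "wx": 0, "wy": 0, "wz": 0.007, "gripper": 0.4},
  {"tx": -3, "ty": -26.6, "tz": 50, "wx": 0, "wy": 0, "wz": 0.007, "gripper": 0.4},
  {"tx": -3, "ty": -26.6, "tz": 60, "wx": 0, "wy": 0, "wz": 0.007, "gripper": 0.4},
  {"tx": -3, "ty": -26.6, "tz": 65, "wx": 0, "wy": 0, "wz": 0.007, "gripper": 0.4},
])

```text
time: 10.77
position: [0.4122, 0.3738, 0.0605]
tool_rot: [3.123, 0.316, -0.003]
ft_force: [-0.4, -0.3, -1.6]
grip_width: 0.594
grip_force: 35.0
```

```bash
python3 -c "
from h import *
vision.get_image('top');vision.get_image('top')
im=vision.get_image('wrist');np.save('w6.npy',im)
c=im['color'][20:270,130:330];cv2.imwrite('pics/w6.png',cv2.convertScaleAbs(cv2.resize(c,None,fx=2.4,fy=2.4,interpolation=cv2.INTER_CUBIC),alpha=2))
go(.4134,.3797,.0590,.21)"
```

```text
t 10.92 pos [0.4132 0.3749 0.0624] yaw 0.201 f [ 0.3 -0.  -1.2] g 0.588
-> t [ 1.1 -4.7  3.4] w [ 0.001 -0.001 -0.009]
```

View pics/w6.png

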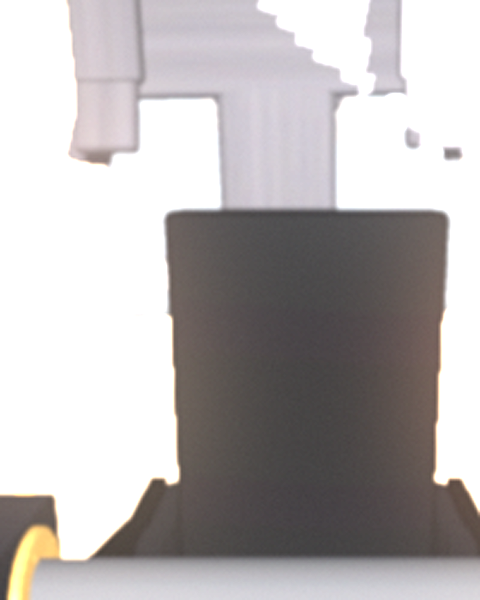

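The picture shows the tongue edges at columns 219 and 336 (rows 97–210), with the floor's front edge at row 97. The pad's front corners are (166,211) and (448,211), so the pad sits to the right of the axis.

```bash
python3 - <<'E'
from h import *
np.set_printoptions(precision=4,suppress=True)
w=np.load('w6.npy',allow_pickle=True).item()
ang=lambda d:np.arctan2(d[1],d[0])
g=lambda u,v,z:ray(w,130+u/2.4-.3,20+v/2.4-.3,z)
a=(g(219,100,.06)+g(334,100,.06))/2;b=(g(222,205,.06)+g(337,205,.06))/2
print('tongue',a,b,ang(a-b),np.linalg.norm(g(219,100,.06)-g(334,100,.06)))
zt=.0624+.0025+.016
L,Rr=g(166,212,zt),g(448,212,zt);F=(L+Rr)/2;print('pad front',F,np.linalg.norm(L-Rr),ang(L-Rr)-np.pi/2)
L2,R2=g(174,340,zt),g(440,340,zt);print('back',(L2+R2)/2,ang(F-(L2+R2)/2),np.linalg.norm(L2-R2))
m=(g(150,97,.06)+g(219,97,.06))/2;print('floor front',m)
fl=(g(76,152,.083)+g(138,152,.083))/2;print('left lip mouth',g(138,152,.083),'step',g(142,80,.083))
u=np.array([np.cos(.208),np.sin(.208),0]);n=np.array([-u[1],u[0],0])
S=np.array([.544,.4075,0])
for k,p in dict(tongA=a,tongB=b,pad=F,m=m,lip=g(138,152,.083)).items(): print(k,(p-S)@u,(p-S)@n)
E
```

```text
tongue [0.4991 0.3981 0.06  ] [0.4794 0.3936 0.06  ] 0.2202872344184391 0.022853703528060182
pad front [0.4797 0.388  0.0809] 0.05076447838759919 0.1999695543919624
back [0.4568 0.3833 0.0809] 0.20028851027024364 0.05002828836806654
floor front [0.496  0.4161 0.06  ]
left lip mouth [0.4839 0.4188 0.083 ] step [0.4956 0.4198 0.083 ]
tongA -0.045869684192093585 3.1361592977559125e-05
tongB -0.0661076416326813 -0.00021731944933839735
pad -0.06689919598078334 -0.005823286302420649
m -0.0451684507807764 0.01828383233424046
lip -0.056459626753277814 0.02348763400366375
```

Emit:
jog_arm([
  {"tx": 0, "ty": -3, "tz": 1, "wx": 0, "wy": 0, "wz": -0.005, "gripper": 0.4},
  {"tx": 0, "ty": -5.2, "tz": 2, "wx": 0, "wy": 0, "wz": -0.009, "gripper": 0.4},
  {"tx": 0, "ty": -5.2, "tz": 3, "wx": 0, "wy": 0, "wz": -0.009, "gripper": 0.4},
  {"tx": 0, "ty": -5.2, "tz": 3.2, "wx": 0, "wy": 0, "wz": -0.009, "gripper": 0.4},
  {"tx": 0, "ty": -5.2, "tz": 3.2, "wx": 0, "wy": 0, "wz": -0.009, "gripper": 0.4},
])

```text
time: 11.33
position: [0.4114, 0.3811, 0.0592]
tool_rot: [-3.124, -0.332, -0.002]
ft_force: [0.5, -0.4, -2.5]
grip_width: 0.596
grip_force: 35.0
```

```bash
python3 -c "
from h import *
vision.get_image('top')
im=vision.get_image('wrist');np.save('w7.npy',im)
s=ctrl.get_state();p=np.array(s['position'])
u=np.array([np.cos(.209),np.sin(.209),0]);t=np.array([.544,.4075,.059])-u*.1347+u*.045;print(t)
go(*t,.209)"
```

```text
[0.45625197 0.38888889 0.059     ]
t 11.43 pos [0.4114 0.381  0.0591] yaw 0.212 f [-0.8  0.1 -1.6] g 0.591
-> t [45.5  1.7  0.2] w [-0.    -0.001  0.003]
```

Emit:
jog_arm([
  {"tx": 3, "ty": 1.4, "tz": 0, "wx": 0, "wy": 0, "wz": 0.003, "gripper": 0.4},
  {"tx": 9, "ty": 1.4, "tz": 0, "wx": 0, "wy": 0, "wz": 0.003, "gripper": 0.4},
  {"tx": 16, "ty": 1.4, "tz": 0, "wx": 0, "wy": 0, "wz": 0.003, "gripper": 0.4},
  {"tx": 22, "ty": 1.4, "tz": 0, "wx": 0, "wy": 0, "wz": 0.003, "gripper": 0.4},
  {"tx": 27, "ty": 1.4, "tz": 0, "wx": 0, "wy": 0, "wz": 0.003, "gripper": 0.4},
])

```text
time: 11.85
position: [0.4394, 0.3854, 0.059]
tool_rot: [-3.124, -0.326, -0.002]
ft_force: [0.0, -0.4, -1.6]
grip_width: 0.593
grip_force: 35.0
```

```bash
python3 -c "
from h import *
s=ctrl.get_state();p=np.array(s['position'])
u=np.array([np.cos(.209),np.sin(.209),0]);t=np.array([.544,.4075,.059])-u*.1347+u*.055
go(*t,.209)"
```

```text
t 11.85 pos [0.4394 0.3854 0.059 ] yaw 0.208 f [ 0.  -0.4 -1.6] g 0.593
-> t [27.2  0.1  0.1] w [-0.    -0.001 -0.001]
```

No contact. Continue up to about 12 mm short of the stop.

Emit:
jog_arm([
  {"tx": 5, "ty": 0, "tz": 0, "wx": 0, "wy": 0, "wz": 0, "gripper": 0.4},
  {"tx": 10, "ty": 0, "tz": 0, "wx": 0, "wy": 0, "wz": 0, "gripper": 0.4},
  {"tx": 16, "ty": 0, "tz": 0, "wx": 0, "wy": 0, "wz": 0, "gripper": 0.4},
  {"tx": 22, "ty": 0, "tz": 0, "wx": 0, "wy": 0, "wz": 0, "gripper": 0.4},
  {"tx": 28, "ty": 0, "tz": 0.3, "wx": 0, "wy": 0, "wz": 0, "gripper": 0.4},
])

```text
time: 12.27
position: [0.4661, 0.3913, 0.0588]
tool_rot: [-3.124, -0.327, -0.002]
ft_force: [0.3, 0.5, -1.6]
grip_width: 0.594
grip_force: 35.0
```

Emit:
jog_arm([
  {"tx": 1, "ty": 0, "tz": 0.2, "wx": 0, "wy": 0, "wz": 0, "gripper": 0.4},
  {"tx": 2, "ty": 0, "tz": 0.4, "wx": 0, "wy": 0, "wz": 0, "gripper": 0.4},
  {"tx": 3, "ty": 0, "tz": 0.6, "wx": 0, "wy": 0, "wz": 0, "gripper": 0.4},
  {"tx": 4, "ty": 0, "tz": 0.7, "wx": 0, "wy": 0, "wz": 0, "gripper": 0.4},
  {"tx": 5, "ty": 0, "tz": 0.7, "wx": 0, "wy": 0, "wz": 0, "gripper": 0.4},
])

```text
time: 12.68
position: [0.4701, 0.3922, 0.0581]
tool_rot: [-3.124, -0.328, -0.001]
ft_force: [0.2, 0.7, -2.4]
grip_width: 0.593
grip_force: 35.0
```

```bash
python3 -c "
from h import *
s=ctrl.get_state();p=np.array(s['position'])
u=np.array([np.cos(.209),np.sin(.209),0]);t=np.array([.544,.4075,.0585])-u*.1347+u*.067
go(*t,.209)"
```

```text
t 12.68 pos [0.4701 0.3922 0.0581] yaw 0.209 f [ 0.2  0.7 -2.4] g 0.593
-> t [ 7.7  0.4 -0.4] w [ 0.    -0.001  0.   ]
```

Emit:
jog_arm([
  {"tx": 1, "ty": 0, "tz": 0, "wx": 0, "wy": 0, "wz": 0, "gripper": 0.4},
  {"tx": 2, "ty": 0, "tz": 0, "wx": 0, "wy": 0, "wz": 0, "gripper": 0.4},
  {"tx": 3, "ty": 0, "tz": 0, "wx": 0, "wy": 0, "wz": 0, "gripper": 0.4},
  {"tx": 4, "ty": 0, "tz": 0, "wx": 0, "wy": 0, "wz": 0, "gripper": 0.4},
  {"tx": 5, "ty": 0, "tz": 0, "wx": 0, "wy": 0, "wz": 0, "gripper": 0.4},
])

```text
time: 13.1
position: [0.4753, 0.3932, 0.0581]
tool_rot: [-3.124, -0.327, -0.002]
ft_force: [-0.3, 0.2, -2.4]
grip_width: 0.599
grip_force: 35.0
```

Emit:
jog_arm([
  {"tx": 0.3, "ty": 0, "tz": 0, "wx": 0, "wy": 0, "wz": 0, "gripper": 0.4},
  {"tx": 0.6, "ty": 0, "tz": 0, "wx": 0, "wy": 0, "wz": 0, "gripper": 0.4},
  {"tx": 1, "ty": 0, "tz": 0, "wx": 0, "wy": 0, "wz": 0, "gripper": 0.4},
  {"tx": 1.3, "ty": 0, "tz": 0, "wx": 0, "wy": 0, "wz": 0, "gripper": 0.4},
  {"tx": 1.6, "ty": 0, "tz": 0, "wx": 0, "wy": 0, "wz": 0, "gripper": 0.4},
])

```text
time: 13.52
position: [0.4764, 0.3935, 0.058]
tool_rot: [3.124, 0.328, 0.0]
ft_force: [-1.1, 0.1, -0.5]
grip_width: 0.593
grip_force: 35.9
```

Emit:
jog_arm([
  {"tx": 0.4, "ty": 0, "tz": 0, "wx": 0, "wy": 0, "wz": 0, "gripper": 0.4},
  {"tx": 0.8, "ty": 0, "tz": 0, "wx": 0, "wy": 0, "wz": 0, "gripper": 0.4},
  {"tx": 1.2, "ty": 0, "tz": 0, "wx": 0, "wy": 0, "wz": 0, "gripper": 0.4},
  {"tx": 1.6, "ty": 0, "tz": 0, "wx": 0, "wy": 0, "wz": 0, "gripper": 0.4},
  {"tx": 2, "ty": 0, "tz": 0, "wx": 0, "wy": 0, "wz": 0, "gripper": 0.4},
])

```text
time: 13.93
position: [0.4766, 0.3936, 0.0579]
tool_rot: [3.123, 0.329, -0.004]
ft_force: [-6.2, -3.5, 3.6]
grip_width: 0.593
grip_force: 39.7
```

Emit:
jog_arm([
  {"tx": 0, "ty": 0, "tz": 0, "wx": 0, "wy": 0, "wz": 0, "gripper": 0.6},
  {"tx": -2, "ty": 0, "tz": 0, "wx": 0, "wy": 0, "wz": 0, "gripper": 0.8},
  {"tx": -2, "ty": 0, "tz": 0, "wx": 0, "wy": 0, "wz": 0, "gripper": 1},
  {"tx": -2, "ty": 0, "tz": 0, "wx": 0, "wy": 0, "wz": 0, "gripper": 1},
  {"tx": -2, "ty": 0, "tz": 0, "wx": 0, "wy": 0, "wz": 0, "gripper": 1},
])

```text
time: 14.35
position: [0.4779, 0.3941, 0.0585]
tool_rot: [-3.123, -0.327, -0.005]
ft_force: [-0.5, -0.7, 0.2]
grip_width: 0.82
grip_force: 0.0
```

Emit:
jog_arm([
  {"tx": 0, "ty": 0, "tz": 0, "wx": 0, "wy": 0, "wz": 0, "gripper": 1},
  {"tx": -5, "ty": 0, "tz": -25, "wx": 0, "wy": 0, "wz": 0, "gripper": 1},
  {"tx": -25, "ty": 0, "tz": -50, "wx": 0, "wy": 0, "wz": 0, "gripper": 1},
  {"tx": -55, "ty": 0, "tz": -60, "wx": 0, "wy": 0, "wz": 0, "gripper": 1},
  {"tx": -90, "ty": 0, "tz": -60, "wx": 0, "wy": 0, "wz": 0, "gripper": 0.0},
])

```text
time: 14.77
position: [0.3907, 0.377, 0.121]
tool_rot: [-3.12, -0.324, -0.01]
ft_force: [-0.3, 1.2, 0.9]
grip_width: 0.972
grip_force: 0.0
```

```bash
python3 -c "
from h import *
for i in range(4): vision.get_image('top')
im=vision.get_image('wrist');np.save('w8.npy',im)
c=im['color'][20:270,130:330];cv2.imwrite('pics/w8.png',cv2.convertScaleAbs(cv2.resize(c,None,fx=2.4,fy=2.4,interpolation=cv2.INTER_CUBIC),alpha=2))
go(.4,.3771,.066,.209)"
```

```text
t 15.02 pos [0.3898 0.3749 0.1185] yaw 0.208 f [0.7 0.6 0.3] g 0.785
-> t [10.3  0.  52.5] w [-0.    -0.003 -0.001]
```

View pics/w8.png

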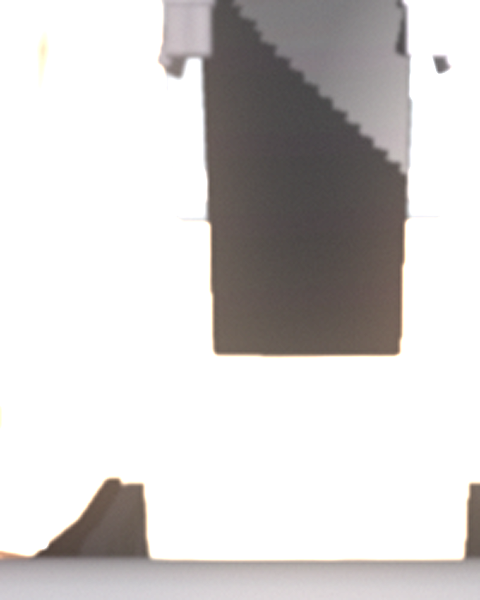

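The pad lies straight under the lips, with its near edge at row 353 between columns 214 and 400.

```bash
python3 - <<'E'
from h import *
np.set_printoptions(precision=4,suppress=True)
w=np.load('w8.npy',allow_pickle=True).item()
g=lambda u,v,z:ray(w,130+u/2.4-.3,20+v/2.4-.3,z)
u=np.array([np.cos(.209),np.sin(.209),0]);n=np.array([-u[1],u[0],0]);S=np.array([.544,.4075,0])
for p in [(g(214,352,.076)+g(400,352,.076))/2,(g(210,221,.076)+g(405,221,.076))/2,g(212,57,.083)]: print(p,(p-S)@u,(p-S)@n)
t=S-u*.155;print(t);go(t[0],t[1],.062,.209)
E
```

```text
[0.4179 0.3813 0.076 ] -0.12875936465216165 0.0005006612387543677
[0.4517 0.3883 0.076 ] -0.09422786277070085 0.00036858133394773994
[0.4844 0.4184 0.083 ] -0.05605961659385849 0.023025678237547312
[0.3924 0.3753 0.    ]
t 15.02 pos [0.3898 0.3749 0.1185] yaw 0.208 f [0.7 0.6 0.3] g 0.785
-> t [ 2.5  0.2 56.5] w [-0.    -0.003 -0.001]
```

Emit:
jog_arm([
  {"tx": 0, "ty": 0, "tz": 0, "wx": 0, "wy": 0, "wz": 0, "gripper": 0},
  {"tx": 0, "ty": 0, "tz": 15, "wx": 0, "wy": 0, "wz": 0, "gripper": 0},
  {"tx": 0, "ty": 0, "tz": 35, "wx": 0, "wy": 0, "wz": 0, "gripper": 0},
  {"tx": 0, "ty": 0, "tz": 50, "wx": 0, "wy": 0, "wz": 0, "gripper": 0},
  {"tx": 0, "ty": 0, "tz": 55, "wx": 0, "wy": 0, "wz": 0, "gripper": 0},
], grip_force=10)

```text
time: 15.43
position: [0.3886, 0.3738, 0.0605]
tool_rot: [3.124, 0.325, -0.004]
ft_force: [-0.9, -0.3, -0.1]
grip_width: 0.401
grip_force: 0.0
```

Emit:
jog_arm([
  {"tx": 0, "ty": 0, "tz": 0, "wx": 0, "wy": 0, "wz": 0, "gripper": 0},
  {"tx": 3, "ty": 0, "tz": 0, "wx": 0, "wy": 0, "wz": 0, "gripper": 0},
  {"tx": 6, "ty": 0, "tz": 0, "wx": 0, "wy": 0, "wz": 0, "gripper": 0},
  {"tx": 9, "ty": 0, "tz": 0, "wx": 0, "wy": 0, "wz": 0, "gripper": 0},
  {"tx": 12, "ty": 0, "tz": 0, "wx": 0, "wy": 0, "wz": 0, "gripper": 0},
])

```text
time: 15.85
position: [0.4016, 0.3779, 0.0639]
tool_rot: [-3.124, -0.327, -0.004]
ft_force: [0.5, 0.2, -0.3]
grip_width: 0.045
grip_force: 0.0
```

```bash
python3 -c "
from h import *
vision.get_image('top')
go(.544-.1353*.978,.4075-.1353*.2075,.062,.209)"
```

```text
t 15.90 pos [0.4021 0.3778 0.0638] yaw 0.208 f [0.8 0.9 1.1] g 0.025
-> t [9.7 0.4 1.8] w [-0.001 -0.003 -0.001]
```

Emit:
jog_arm([
  {"tx": 2, "ty": 0.4, "tz": 0, "wx": 0, "wy": 0, "wz": 0, "gripper": 0},
  {"tx": 4, "ty": 0.4, "tz": 0, "wx": 0, "wy": 0, "wz": 0, "gripper": 0},
  {"tx": 5, "ty": 0.4, "tz": 0, "wx": 0, "wy": 0, "wz": 0, "gripper": 0},
  {"tx": 6, "ty": 0.4, "tz": 0, "wx": 0, "wy": 0, "wz": 0, "gripper": 0},
  {"tx": 7, "ty": 0.4, "tz": 0, "wx": 0, "wy": 0, "wz": 0, "gripper": 0},
])

```text
time: 16.32
position: [0.4062, 0.3782, 0.0629]
tool_rot: [3.124, 0.328, -0.002]
ft_force: [-4.5, -2.4, 4.3]
grip_width: 0.002
grip_force: 2.6
```

Emit:
jog_arm([
  {"tx": 0.5, "ty": 0, "tz": 0, "wx": 0, "wy": 0, "wz": 0, "gripper": 0},
  {"tx": 1, "ty": 0, "tz": 0, "wx": 0, "wy": 0, "wz": 0, "gripper": 0},
  {"tx": 1.5, "ty": 0, "tz": 0, "wx": 0, "wy": 0, "wz": 0, "gripper": 0},
  {"tx": 2, "ty": 0, "tz": 0, "wx": 0, "wy": 0, "wz": 0, "gripper": 0},
  {"tx": 2.5, "ty": 0, "tz": 0, "wx": 0, "wy": 0, "wz": 0, "gripper": 0},
])

```text
time: 16.73
position: [0.4062, 0.3782, 0.0626]
tool_rot: [3.121, 0.329, -0.008]
ft_force: [-9.2, -4.2, 7.2]
grip_width: 0.009
grip_force: 5.2
```

Emit:
jog_arm([
  {"tx": -6, "ty": 0, "tz": 0, "wx": 0, "wy": 0, "wz": 0, "gripper": 0},
  {"tx": -16, "ty": 0, "tz": -10, "wx": 0, "wy": 0, "wz": 0, "gripper": 0},
  {"tx": -16, "ty": 15, "tz": -40, "wx": 0, "wy": 0, "wz": 0, "gripper": 1},
  {"tx": 0, "ty": 45, "tz": -60, "wx": 0, "wy": 0, "wz": 0, "gripper": 1},
  {"tx": 20, "ty": 75, "tz": -60, "wx": 0, "wy": 0, "wz": 0, "gripper": 1},
])

```text
time: 17.15
position: [0.4462, 0.3126, 0.1276]
tool_rot: [-3.121, -0.336, -0.015]
ft_force: [1.4, 1.2, -0.1]
grip_width: 0.155
grip_force: 0.0
```

```bash
python3 -c "
from h import *
im=vision.get_image('top')
w=np.load('t5.npy',allow_pickle=True).item();print(ray(w,266.8,254.9,.016),[ (np.round(d['bbox'],1),d['conf']) for d in vision.spot_in('top','grooved_pad')])
print([ (np.round(d['bbox'],1),d['conf']) for d in vision.spot_in('top','smooth_pad')])
vision.get_image('top')
go(.459,.2707,.09,.21)"
```

```text
[0.45849135 0.2693614  0.016     ] [(array([249.3, 230.1, 277.1, 279.9]), 0.74)]
[(array([185.5, 212.6, 220.8, 260. ]), 0.87)]
t 17.35 pos [0.4463 0.3085 0.123 ] yaw 0.205 f [-0.   0.6 -0.9] g 0.331
-> t [ 4.6 39.6 33. ] w [-0.    -0.002 -0.005]
```

Emit:
jog_arm([
  {"tx": 1, "ty": 10, "tz": 5, "wx": 0, "wy": 0, "wz": -0.005, "gripper": 1},
  {"tx": 3, "ty": 20, "tz": 12, "wx": 0, "wy": 0, "wz": -0.005, "gripper": 1},
  {"tx": 5, "ty": 30, "tz": 20, "wx": 0, "wy": 0, "wz": -0.005, "gripper": 1},
  {"tx": 5, "ty": 40, "tz": 33, "wx": 0, "wy": 0, "wz": -0.005, "gripper": 1},
  {"tx": 5, "ty": 40, "tz": 33, "wx": 0, "wy": 0, "wz": -0.005, "gripper": 1},
])

```text
time: 17.77
position: [0.4572, 0.2675, 0.0867]
tool_rot: [3.121, 0.331, -0.006]
ft_force: [-0.9, -1.1, -0.9]
grip_width: 0.713
grip_force: 0.0
```

```bash
python3 -c "
from h import *
for i in range(6): vision.get_image('top')
go(.459,.2705,.01,.21)"
```

```text
t 18.07 pos [0.4582 0.2727 0.0906] yaw 0.215 f [ 0.4 -0.1 -0.4] g 0.959
-> t [ 0.2  2.4 80.6] w [-0.001 -0.002  0.005]
```

Emit:
jog_arm([
  {"tx": 0, "ty": 2.2, "tz": 10, "wx": 0, "wy": 0, "wz": 0.005, "gripper": 1},
  {"tx": 0, "ty": 2.2, "tz": 30, "wx": 0, "wy": 0, "wz": 0.005, "gripper": 1},
  {"tx": 0, "ty": 2.2, "tz": 52, "wx": 0, "wy": 0, "wz": 0.005, "gripper": 1},
  {"tx": 0, "ty": 2.2, "tz": 70, "wx": 0, "wy": 0, "wz": 0.005, "gripper": 1},
  {"tx": 0, "ty": 2.2, "tz": 78, "wx": 0, "wy": 0, "wz": 0.005, "gripper": 1},
])

```text
time: 18.48
position: [0.4571, 0.2687, 0.0093]
tool_rot: [3.124, 0.328, -0.004]
ft_force: [-0.3, -0.5, 0.7]
grip_width: 0.998
grip_force: 0.0
```

```bash
python3 -c "
from h import *
for i in range(4): vision.get_image('top')
go(.459,.2705,.003,.21)"
```

```text
t 18.68 pos [0.459  0.2701 0.0126] yaw 0.209 f [-0.2  0.8  0.6] g 1.001
-> t [ 0.1 -0.4  9.6] w [-0.001 -0.002 -0.001]
```

Emit:
jog_arm([
  {"tx": 0, "ty": 0, "tz": 4, "wx": 0, "wy": 0, "wz": 0, "gripper": 0.7},
  {"tx": 0, "ty": 0, "tz": 8, "wx": 0, "wy": 0, "wz": 0, "gripper": 0.4},
  {"tx": 0, "ty": 0, "tz": 9.6, "wx": 0, "wy": 0, "wz": 0, "gripper": 0.4},
  {"tx": 0, "ty": 0, "tz": 9.6, "wx": 0, "wy": 0, "wz": 0, "gripper": 0.4},
  {"tx": 0, "ty": 0, "tz": 9.6, "wx": 0, "wy": 0, "wz": 0, "gripper": 0.4},
], grip_force=35)

```text
time: 19.1
position: [0.4588, 0.2695, 0.0025]
tool_rot: [-3.124, -0.327, -0.002]
ft_force: [-0.8, -0.7, 0.8]
grip_width: 0.704
grip_force: 0.0
```

Emit:
jog_arm([
  {"tx": 0, "ty": 0, "tz": 0, "wx": 0, "wy": 0, "wz": 0, "gripper": 0.4},
  {"tx": 0, "ty": 0, "tz": 0, "wx": 0, "wy": 0, "wz": 0, "gripper": 0.4},
  {"tx": 0, "ty": 0, "tz": 0, "wx": 0, "wy": 0, "wz": 0, "gripper": 0.4},
  {"tx": 0, "ty": 0, "tz": 0, "wx": 0, "wy": 0, "wz": 0, "gripper": 0.4},
  {"tx": 0, "ty": 0, "tz": 0, "wx": 0, "wy": 0, "wz": 0, "gripper": 0.4},
], grip_force=35)

```text
time: 19.52
position: [0.4588, 0.2697, 0.0026]
tool_rot: [-3.124, -0.327, -0.002]
ft_force: [-0.0, -0.0, 1.8]
grip_width: 0.592
grip_force: 35.0
```

```bash
python3 -c "
from h import *
go(.519,.132,.09,.25)"
```

```text
t 19.52 pos [0.4588 0.2697 0.0026] yaw 0.209 f [-0.  -0.   1.8] g 0.592
-> t [ 30.4 147.2 -87.4] w [-0.    -0.001 -0.041]
```

Emit:
jog_arm([
  {"tx": 0, "ty": 0, "tz": -12, "wx": 0, "wy": 0, "wz": 0, "gripper": 0.4},
  {"tx": 0, "ty": 0, "tz": -38, "wx": 0, "wy": 0, "wz": -0.01, "gripper": 0.4},
  {"tx": 0, "ty": 8, "tz": -68, "wx": 0, "wy": 0, "wz": -0.02, "gripper": 0.4},
  {"tx": 8, "ty": 35, "tz": -88, "wx": 0, "wy": 0, "wz": -0.03, "gripper": 0.4},
  {"tx": 15, "ty": 70, "tz": -88, "wx": 0, "wy": 0, "wz": -0.04, "gripper": 0.4},
])

```text
time: 19.93
position: [0.4898, 0.2084, 0.0959]
tool_rot: [-3.113, -0.401, -0.015]
ft_force: [0.7, -0.1, -0.9]
grip_width: 0.592
grip_force: 35.0
```

```bash
python3 -c "
from h import *
for i in range(3): vision.get_image('top')
go(.519,.132,.065,.25)"
```

```text
t 20.08 pos [0.4896 0.2003 0.0912] yaw 0.242 f [-0.7  1.2 -1.7] g 0.595
-> t [12.1 73.3 26.3] w [ 0.002 -0.002 -0.008]
```

Emit:
jog_arm([
  {"tx": 3, "ty": 20, "tz": 0, "wx": 0, "wy": 0, "wz": 0, "gripper": 0.4},
  {"tx": 6, "ty": 42, "tz": 0, "wx": 0, "wy": 0, "wz": -0.005, "gripper": 0.4},
  {"tx": 9, "ty": 60, "tz": 6, "wx": 0, "wy": 0, "wz": -0.005, "gripper": 0.4},
  {"tx": 12, "ty": 72, "tz": 15, "wx": 0, "wy": 0, "wz": -0.005, "gripper": 0.4},
  {"tx": 12, "ty": 73, "tz": 24, "wx": 0, "wy": 0, "wz": -0.005, "gripper": 0.4},
])

```text
time: 20.5
position: [0.5184, 0.1339, 0.0658]
tool_rot: [3.116, 0.392, 0.002]
ft_force: [0.1, 0.0, -1.0]
grip_width: 0.591
grip_force: 35.0
```

```bash
python3 -c "
from h import *
for i in range(5): vision.get_image('top')
go(.519,.1318,.034,.248)"
```

```text
t 20.75 pos [0.5166 0.1384 0.0664] yaw 0.256 f [ 0.3  0.4 -1.7] g 0.591
-> t [ 0.7  7.  32.4] w [-0.001 -0.001  0.008]
```

Emit:
jog_arm([
  {"tx": 0.7, "ty": 4, "tz": 5, "wx": 0, "wy": 0, "wz": 0.008, "gripper": 0.4},
  {"tx": 0.7, "ty": 7, "tz": 12, "wx": 0, "wy": 0, "wz": 0.008, "gripper": 0.4},
  {"tx": 0.7, "ty": 7, "tz": 19, "wx": 0, "wy": 0, "wz": 0.008, "gripper": 0.4},
  {"tx": 0.7, "ty": 7, "tz": 25, "wx": 0, "wy": 0, "wz": 0.008, "gripper": 0.4},
  {"tx": 0.7, "ty": 7, "tz": 29, "wx": 0, "wy": 0, "wz": 0.008, "gripper": 0.4},
])

```text
time: 21.17
position: [0.5192, 0.1296, 0.0362]
tool_rot: [-3.118, -0.385, 0.001]
ft_force: [0.1, -0.7, -0.8]
grip_width: 0.596
grip_force: 35.0
```

```bash
python3 -c "
from h import *
for i in range(4): vision.get_image('top')
go(.519,.1318,.0328,.248)"
```

```text
t 21.37 pos [0.5198 0.13   0.0373] yaw 0.246 f [-0.3  0.3 -1.3] g 0.591
-> t [-0.3 -2.   4.5] w [-0.    -0.001 -0.002]
```

Emit:
jog_arm([
  {"tx": 0, "ty": -1, "tz": 1, "wx": 0, "wy": 0, "wz": 0, "gripper": 0.4},
  {"tx": 0, "ty": -2, "tz": 2, "wx": 0, "wy": 0, "wz": 0, "gripper": 0.4},
  {"tx": 0, "ty": -2, "tz": 3, "wx": 0, "wy": 0, "wz": 0, "gripper": 0.4},
  {"tx": 0, "ty": -2, "tz": 4, "wx": 0, "wy": 0, "wz": 0, "gripper": 0.4},
  {"tx": 0, "ty": -2, "tz": 4.4, "wx": 0, "wy": 0, "wz": 0, "gripper": 0.4},
])

```text
time: 21.78
position: [0.5194, 0.1317, 0.033]
tool_rot: [-3.118, -0.385, -0.001]
ft_force: [-0.1, -0.4, -1.6]
grip_width: 0.595
grip_force: 35.0
```

```bash
python3 -c "
from h import *
for i in range(2): vision.get_image('top')
go(.519,.1318,.0326,.248)"
```

```text
t 21.88 pos [0.5193 0.1317 0.033 ] yaw 0.246 f [ 0.2 -0.1 -0.1] g 0.596
-> t [-0.3 -0.2  0.4] w [-0.    -0.001 -0.002]
```

Nearly touching; release and rise, then check.

Emit:
jog_arm([
  {"tx": 0, "ty": 0, "tz": 0.4, "wx": 0, "wy": 0, "wz": 0, "gripper": 0.4},
  {"tx": 0, "ty": 0, "tz": 0.4, "wx": 0, "wy": 0, "wz": 0, "gripper": 0.65},
  {"tx": 0, "ty": 0, "tz": 0.4, "wx": 0, "wy": 0, "wz": 0, "gripper": 0.8},
  {"tx": 0, "ty": 0, "tz": 0.4, "wx": 0, "wy": 0, "wz": 0, "gripper": 1},
  {"tx": 0, "ty": 0, "tz": 0.4, "wx": 0, "wy": 0, "wz": 0, "gripper": 1},
])

```text
time: 22.3
position: [0.5196, 0.1317, 0.0328]
tool_rot: [-3.118, -0.385, -0.002]
ft_force: [0.4, 0.5, 1.1]
grip_width: 0.798
grip_force: 0.0
```

Emit:
jog_arm([
  {"tx": 0, "ty": 0, "tz": 0, "wx": 0, "wy": 0, "wz": 0, "gripper": 1},
  {"tx": 0, "ty": 0, "tz": 0, "wx": 0, "wy": 0, "wz": 0, "gripper": 1},
  {"tx": 0, "ty": 0, "tz": -20, "wx": 0, "wy": 0, "wz": 0, "gripper": 1},
  {"tx": 0, "ty": 0, "tz": -50, "wx": 0, "wy": 0, "wz": 0, "gripper": 1},
  {"tx": 0, "ty": 0, "tz": -90, "wx": 0, "wy": 0, "wz": 0, "gripper": 1},
])

```text
time: 22.72
position: [0.5171, 0.1311, 0.1213]
tool_rot: [-3.117, -0.386, 0.007]
ft_force: [1.1, -1.1, -0.4]
grip_width: 0.993
grip_force: 0.0
```

Emit:
jog_arm([
  {"tx": 0, "ty": 20, "tz": -40, "wx": 0, "wy": 0, "wz": 0, "gripper": 1},
  {"tx": 0, "ty": 55, "tz": -60, "wx": 0, "wy": 0, "wz": 0, "gripper": 1},
  {"tx": 0, "ty": 95, "tz": -60, "wx": 0, "wy": 0, "wz": 0, "gripper": 1},
  {"tx": 0, "ty": 135, "tz": -60, "wx": 0, "wy": 0, "wz": 0, "gripper": 1},
  {"tx": 0, "ty": 170, "tz": -60, "wx": 0, "wy": 0, "wz": 0, "gripper": 1},
])

```text
time: 23.13
position: [0.5564, -0.0143, 0.1858]
tool_rot: [-3.085, -0.393, 0.008]
ft_force: [-33.5, 65.1, 34.0]
grip_width: 0.866
grip_force: 33.9
```

```bash
python3 -c "
from h import *
for i in range(5): vision.get_image('scene')
im=vision.get_image('top');np.save('t9.npy',im);c=im['color'][125:285,165:375]
cv2.imwrite('pics/t9.png',cv2.convertScaleAbs(cv2.resize(c,None,fx=3.7,fy=3.7,interpolation=cv2.INTER_CUBIC),alpha=1.3))
go(.519,.1318,.0326,.248)"
```

```text
t 23.43 pos [ 0.5544 -0.0092  0.186 ] yaw 0.263 f [-25.4  39.   29. ] g 0.977
-> t [   3.2 -141.   157.5] w [-0.028  0.005  0.015]
```

View pics/t9.png

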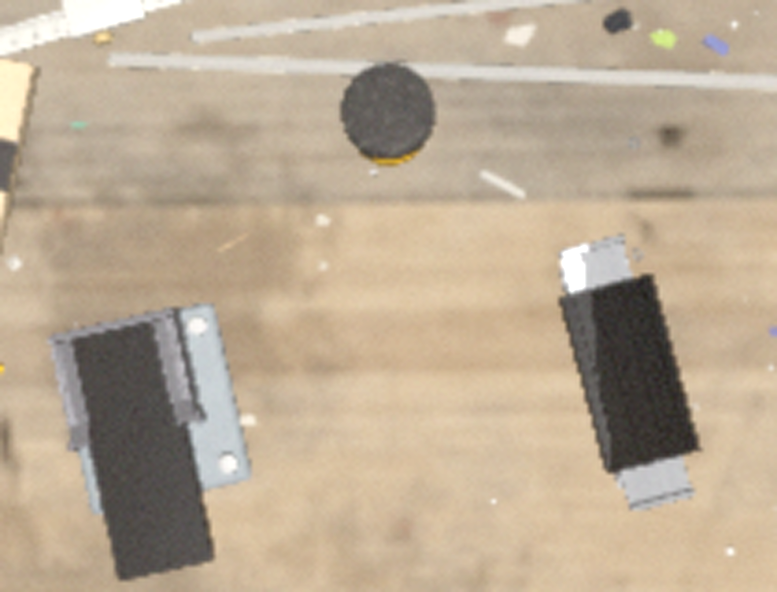

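Both pads look right: the smooth pad is straight under the lips, the grooved pad is centred on the rest, and the jar hasn't moved. But my sideways retreat pushed the fingers against the torch, so I'm backing off at once.

Emit:
jog_arm([
  {"tx": 0, "ty": -15, "tz": 0, "wx": 0, "wy": 0, "wz": 0, "gripper": 1},
  {"tx": 0, "ty": -40, "tz": 0, "wx": 0, "wy": 0, "wz": 0, "gripper": 1},
  {"tx": 0, "ty": -80, "tz": 0, "wx": 0, "wy": 0, "wz": 0, "gripper": 1},
  {"tx": 0, "ty": -110, "tz": -10, "wx": 0, "wy": 0, "wz": 0, "gripper": 1},
  {"tx": 0, "ty": -120, "tz": -20, "wx": 0, "wy": 0, "wz": 0, "gripper": 1},
])

```text
time: 23.85
position: [0.5291, 0.0894, 0.2029]
tool_rot: [-3.114, -0.397, 0.0]
ft_force: [0.6, 1.1, 0.8]
grip_width: 0.997
grip_force: 0.0
```

```bash
python3 - <<'E'
from h import *
np.set_printoptions(precision=4,suppress=True)
for i in range(3): vision.get_image('top')
for c in('top','scene'):
    vision.get_image(c)
    for t in ['smooth_pad','grooved_pad','jar']: print(c,t,[(np.round(d['bbox']),round(d['conf'],2)) for d in vision.spot_in(c,t)][:1])
w=np.load('t9.npy',allow_pickle=True).item()
f=lambda u,v,z: ray(w,u/3.7+165-.3,v/3.7+125-.3,z)
P=[f(*p,.046) for p in [(562,298),(652,275),(698,449),(610,472)]];F=(P[0]+P[1])/2;N=(P[2]+P[3])/2
print('grooved',(F+N)/2,np.arctan2(*(F-N)[[1,0]]))
a=(f(561,250,.042)+f(625,237,.042)+f(632,508,.042)+f(694,490,.042))/4;print('rest',a)
n=(f(118,578,.076)+f(213,558,.076))/2;o=(f(108,525,.076)+f(203,503,.076))/2;print('smooth near',n,'grooved near was',o,np.linalg.norm(n-o))
go(.5,.1,.2,.25)
E
```

```text
top smooth_pad [(array([188., 212., 225., 283.]), 0.78)]
top grooved_pad [(array([316., 201., 342., 254.]), 0.65)]
top jar [(array([263., 136., 284., 169.]), 0.64)]
scene smooth_pad [(array([157., 165., 212., 193.]), 0.61)]
scene grooved_pad [(array([232., 223., 293., 258.]), 0.88)]
scene jar [(array([275., 176., 301., 216.]), 0.95)]
grooved [0.5185 0.1312 0.046 ] 0.24305461744430343
rest [0.5199 0.132  0.042 ]
smooth near [0.4195 0.3802 0.076 ] grooved near was [0.4476 0.3854 0.076 ] 0.02861120707130936
t 24.40 pos [0.5315 0.0822 0.2022] yaw 0.244 f [-0.   0.3  0.3] g 1.000
-> t [-26.2 -24.9   2.2] w [-0.    -0.    -0.006]
```

```bash
python3 -c "
from h import *
print(ctrl.close_job())"
```

```text
the job is handed in; nothing more can be done
None
```

I swapped the pads and handed the job in, but no verdict came back. The smooth pad is pushed under the lips until it stopped moving at about 10 N, the grooved pad is centred on the rest, and the jar hasn't moved; however, my last retreat pushed the fingers against the torch at about 80 N before I backed off, which could count as a failure if the 40 N limit covers the fingers.

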